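# Weigh a mould block on the hook scale

## Task

Lift the mould block with the steel bail out of its rack by the bail, stand it down clear of the rack and let go, then take it again by its sides and hang it by the bail on the hook of the spring scale, lowering slowly until the spring alone balances the weight, so that the hook neither plunges nor springs up when you let go. Leave it hanging freely until it is still for at least a second, then lift it off slowly and stand it upright in the wooden tray, hook empty. Do not drop it, do not pull the hook to its stop, and leave the other things alone.

Things in the scene. Friction and masses are not known exactly. Their poses are not given: they have to be found in the camera images.
- mould: Block to weigh: black plastic 36 (x) x 50 (y) x 60 (z) mm, 80 to 400 g (hidden: hollow or metal-cored), with an inverted-U bail of 8 mm round steel on top. Origin: centre of its underside, z up. The bail stands in the y-z plane, its opening faces +-x: 38 mm wide outside; inside 22 mm wide, 29 mm high above the block; top of bail 97 mm above the origin. Starts upright in one of the rack's pockets.
- mould_crown (a point): The highest point of the inside of the bail, 89 mm above the mould's origin; this rests on the hook wire.
- plain_mould: The same black block 36 x 50 x 60 mm without a bail, standing in the other rack pocket; leave it there. Origin at the centre of its underside.
- rack: Fixed wooden rack, origin at its underside's centre; 52 (x) x 140 (y) mm, floor 8 mm thick. Two pockets centred at y = +-32 mm (2 mm play) between 10 mm cheeks at y = -64, 0, 64 mm, 36 mm long in x, up to z = 98 mm: they shut off the y sides of block and bail. Along x only a lip up to z = 20 mm. A block's x axis is parallel to the rack's x. Lift straight up 95 mm to clear.
- tray: Fixed shallow wooden tray 150 x 150 mm, rim 18 mm high and 6 mm thick, inner floor 6 mm above the bench. Origin at the centre of its underside.
- scale: Fixed bench spring scale, origin at the bench. Its hook points along its own -x axis. Grey housing 50 mm (x) x 75 mm (y), from x = 0 to 50 mm, from 140 to 340 mm above the bench, on a column and a 130 x 160 mm foot that reaches to x = -35 mm.
- hook (a point): Top of the 6 mm round hook wire in mid valley, 103 mm from the housing's face, 233 mm above the bench when empty; sinks with the spring. Valley floor 22 mm long; the upturned tip begins 11 mm further out (scale's -x), ends 20 mm out, its top 10 mm above this point. Inwards the wire slopes up 5 mm and runs level to the housing.
- carriage (a joint): How far the hook is pulled down from its rest height, in m: 0 empty, stop at 0.085. Spring 60 N/m, lightly damped (it bobs for 1 to 2 s); the mould pulls it down 13 to 65 mm. A delicate spring: it must not move up or down faster than 0.1 m/s, as happens if the mould is let go more than about 6 mm from where it balances.
- flask: Black flask with steel cap, 70 mm diameter, 190 mm tall, standing on the bench; leave alone. Origin at the centre of its underside.
- scraper: Flat spatula with a handle lying on the bench at the far side; leave alone.
Not all that is in view belongs to the job. Leave any blue or orange look-alike of the mould alone.

How it is judged:
On the way, in this order (a step that is already met when the one before it is completed fails the run):
1. the mould block stands by itself on the bench or in the tray, clear of the rack, let go (height (world z) of mould below 0.02 m and angle between mould's own z axis and vertical below 0.1 rad and linear speed of mould below 0.02 m/s and contact force between the fingers and mould below 0.05 N and horizontal distance between mould and rack above 0.1 m), for 0.2 s.
2. the block hangs by its bail on the hook, untouched by the robot, and has been still for 1 s (distance between mould_crown and hook below 0.02 m and value of joint carriage above 0.01 m and velocity of joint carriage between -0.012 and 0.012 m/s and linear speed of mould below 0.03 m/s and height (world z) of mould above 0.05 m and contact force between each of the arm, the fingers and mould below 0.05 N and contact force between each of the fingers, the arm and scale below 0.05 N), for 1 s.
At the end, for the whole second after the job is handed in: The mould block stands upright (within 0.08 rad), released and at rest on the tray's floor (its origin within 55 mm of the tray's centre along both of the tray's axes and under 12 mm above the bench), and the hook is empty, back within 3 mm of its rest height (x of mould in the frame of tray between -0.055 and 0.055 m and y of mould in the frame of tray between -0.055 and 0.055 m and height (world z) of mould below 0.012 m and angle between mould's own z axis and vertical below 0.08 rad and linear speed of mould below 0.02 m/s and contact force between the fingers and mould below 0.05 N and value of joint carriage below 0.003 m); the robot touches nothing.
It fails at once if the hook plunges or springs up: it moves up or down faster than 0.1 m/s (velocity of joint carriage above 0.1 m/s or velocity of joint carriage below -0.1 m/s).
It fails at once if the hook is pulled to its stop (over 80 mm down) (value of joint carriage above 0.08 m).
It fails at once if the mould block is dropped or flung (faster than 1 m/s) (linear speed of mould above 1 m/s).
It fails at once if the plain mould, the flask or the scraper is moved more than 20 mm (distance of any of plain_mould, flask, scraper from where it was at the start of the episode above 0.02 m).
It also fails if it takes over 72 s, if anything falls off the work surface, if the arm or the gripper's body presses on something with over 40 N, if the wrist force passes 120 N, or if a joint passes its speed limit or range.

## Robot

A 7-joint arm with a two-finger parallel gripper is mounted at the origin on the work surface. World frame = base frame: x ahead of the robot, y to its left, z up, the work surface at z = 0. Lengths are in m, angles in rad, forces in N, time in s.
With the tool pointing down it reaches from about 0.425 to 0.925 m from the base axis. Payload 6.8 kg.
Tool frame: the origin (TCP) lies at the very end of the fingers, on their centre line; the grasp point (between the pads) lies 19 mm behind it; z points along the fingers, y is the line along which they close (so a half turn about z gives the same grasp; the last joint's range is limited). The gripper opens to 85 mm and grips with 20 to 120 N. Pads are 22 mm wide; open, the fingers measure 114 mm over their backs; the gripper's body (76 mm by 85 mm) begins 54 mm behind the grasp point. The pads swing forward as they close: fully open they stand 13 mm farther back than shut.
Start: joints at [-1.427, 0.477, 0.022, 1.555, -0.011, 1.109, -0.083], TCP at [0.168, 0.654, 0.231] pointing down, gripper open.
Joint ranges: [-2.96, 2.96], [-0.34, 2.1], [-1.41, 1.46], [0.24, 2.44], [-1.37, 4.51], [0.17, 1.92], [-2.96, 2.96]. Speed limits (rad/s): [2.39, 2.39, 3.14, 3.14, 3.14, 3.14, 3.14].

## Interface

Orientations are given as a rotation vector (axis times angle).
In Python, from bench import monitor, optics, r gives the robot as it stands.
- The arm moves only by the shell command python3 -m crank 'ROWS' [OPENING] [FORCE]. ROWS is JSON, a list of rows, each a list of 2 entries, a list of its own where there are three numbers: the shift along the tool's x, y, z in cm, then the turn, a rotation vector about the tool's x, y, z in rad. A call has 1 to 5 rows; each row shifts and turns the commanded pose from where the row before left it, along the tool's axes as they then stand; what a row does not reach is not made up. A row lasts 1/10 s, in which the tool goes at most 50 mm and 8.59 degrees, less where a joint would pass 70% of its speed; a pose out of reach is approached as far as the arm can. A call is refused whole if a number of a shift passes 5 or a number of a turn 0.15, either way. A call with a gripper value outside its range is refused whole. OPENING is the finger opening in cm, from 0 to 8.54, set as the call begins (- or left out, the last holds). The fingers move at their own pace and stop on an object; FORCE is the grip in N (left out, the last holds). Time passes only in rows, so rows that do not move let the fingers close. It gives the time, the measured TCP pose, the force, the opening and the grip force at its end, in the units of the state.
- monitor.get_obs(): the state, without advancing time (a new reading comes with each control period).
- optics.grab_frame(name): name is "side" or "top" or "wrist"; returns (picture, depth): 400x640x3 uint8, red, green, blue; 400x640 float32, m along the optical axis (not along the pixel's ray), 0 where there is no reading.
- optics.camera_model(name): a dict with "vertical_fov" (degrees; the focal length in pixels is half the picture's height over the tangent of half this angle, whatever the lens; pixels are square), "cx", "cy" (the principal point, pixels), "R" (3x3) and "t" (3): a world point X has camera coordinates R X + t; the wrist camera has in their place "hand_eye" (4x4, takes a point from camera to tool coordinates, whose origin is the TCP and whose axes are the flange's). Camera axes: x right, y down, z forward; pixel columns grow to the right and rows downward; lengths in m; the calibration is good to about 2 mm. A picture is of the moment at which its call begins: read the wrist's pose just before it. camera_model takes no time and is no camera call.
- r.hand_in(): hands the job in; it is judged then, once.
The state is a dict: "clock": time; "joints": joint angles; "qvel": joint speeds; "tau": joint torques, N m; "tcp_pos": TCP position; "orientation": TCP orientation; "contact_force": force on the tool from outside, world axes, zero at the start; "moment": the same for the moment, N m; "grip_width": finger opening in m; "gripper_force": force on a finger pad.
Only numpy, scipy, OpenCV 4.12 (cv2) and the standard library are available. Lean on these libraries where they do the work, as an engineer would, in place of code of your own. Each camera call takes 0.05 s, during which the arm holds its last target. There are 200 camera calls.

## Working session

There is one attempt and no reset: what is moved stays moved. The work goes in short steps, Python scripts to look and compute and a shell command to move; the robot and the scene stay as the last step left them, time stands still between calls to the robot, and variables do not carry over. Pictures are saved under pics/ and viewed, at most 12 in all, crops included, and the job is handed in when it is done.

```bash
ls; mkdir -p pics; cat > h.py <<'E'
import numpy as np, cv2
from scipy.spatial.transform import Rotation as Ro
from bench import monitor, optics, r
def grab(n):
    o=monitor.get_obs(); p,d=optics.grab_frame(n); m=optics.camera_model(n)
    f=200/np.tan(np.radians(m["vertical_fov"])/2)
    if "R" in m: R=np.array(m["R"]).T; t=-R@np.array(m["t"])
    else:
        H=np.array(m["hand_eye"]); W=np.eye(4); W[:3,:3]=Ro.from_rotvec(o["orientation"]).as_matrix(); W[:3,3]=o["tcp_pos"]
        W=W@H; R=W[:3,:3]; t=W[:3,3]
    v,u=np.mgrid[:400,:640]
    P=np.stack([(u-m["cx"])/f*d,(v-m["cy"])/f*d,d],-1)@R.T+t
    P[d==0]=np.nan
    return p,d,P,m
def save(p,name): cv2.imwrite("pics/"+name+".png",p[...,::-1])
E
python3 - <<'E'
from h import *
for n in ("top","side"):
    p,d,P,m=grab(n); save(p,n); np.savez(n,p=p,P=P); print({k:v for k,v in m.items()})
o=monitor.get_obs(); print(o)
print(Ro.from_rotvec(o["orientation"]).as_matrix().round(3))
print(optics.camera_model("wrist"))
E
```

```text
pics
{'vertical_fov': 47.37311683478828, 'cx': 319.37972296689384, 'cy': 191.52477401705542, 'R': array([[ 0.02443376, -0.99964087,  0.0110055 ],
       [-0.98528188, -0.02594291, -0.16895731],
       [ 0.16918215, -0.00671526, -0.98556192]]), 't': array([-0.08119407,  0.616604  ,  1.40465613])}
{'vertical_fov': 47.547416030700994, 'cx': 317.7317278458877, 'cy': 204.7890787364581, 'R': array([[ 7.77341175e-01, -6.29079126e-01,  3.90087315e-04],
       [-4.20049834e-01, -5.19509037e-01, -7.44089039e-01],
       [ 4.68293536e-01,  5.78247191e-01, -6.68080347e-01]]), 't': array([-0.48377389,  0.3209776 ,  1.06488943])}
{'clock': 0.1, 'joints': array([-1.42707881,  0.47772569,  0.02238664,  1.55637266, -0.011512  ,
        1.1092833 , -0.08305308]), 'qvel': array([-5.51219089e-05,  6.28993157e-04, -5.60881956e-04, -3.02379170e-03,
        7.42227976e-05,  1.01828979e-03, -8.12530187e-05]), 'tau': array([ 3.82597646e-03, -5.97761428e+01,  1.61330111e+00, -2.81955385e+01,
        1.27793927e-02,  4.99945381e-03, -2.26811704e-05]), 'tcp_pos': array([0.16808611, 0.65317942, 0.23040977]), 'orientation': array([-3.94465012e-01, -3.11664929e+00,  2.60495530e-03]), 'contact_force': array([-0.14534517,  0.14851747, -0.33559279]), 'moment': array([ 0.006234  , -0.04647099,  0.0034526 ]), 'gripper_force': 0.0, 'grip_width': 0.08510362016585513}
[[-0.968  0.249 -0.   ]
 [ 0.249  0.968 -0.002]
 [-0.    -0.002 -1.   ]]
{'vertical_fov': 58.31936611502902, 'cx': 322.2495163465407, 'cy': 203.56183011581288, 'hand_eye': array([[ 8.94880314e-04, -9.57857749e-01, -2.87241590e-01,
         7.36804672e-02],
       [ 9.99999191e-01,  5.97459233e-04,  1.12309166e-03,
        -3.50572168e-04],
       [-9.04146909e-04, -2.87242363e-01,  9.57857509e-01,
        -1.42258518e-01],
       [ 0.00000000e+00,  0.00000000e+00,  0.00000000e+00,
         1.00000000e+00]])}
```

View pics/top.png

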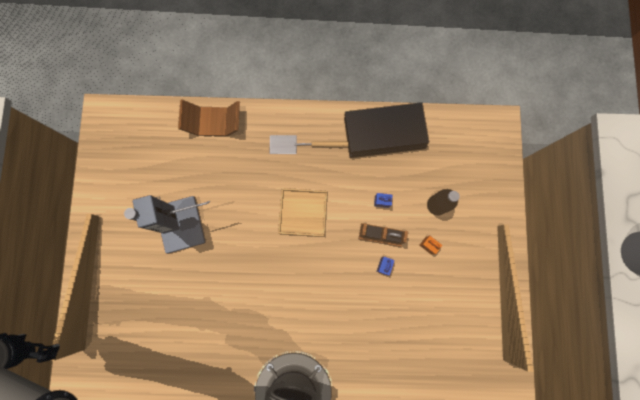

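View pics/side.png

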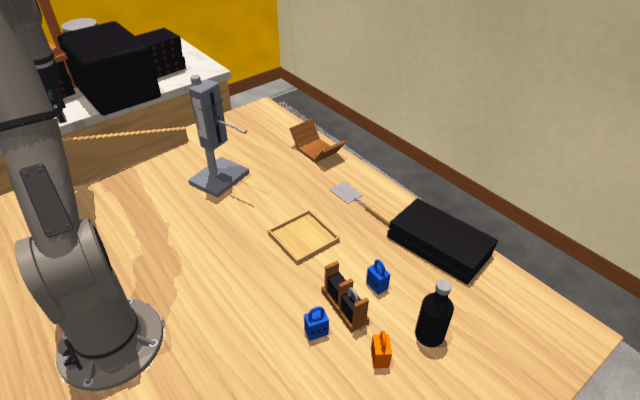

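The top view shows the rack at about (384,235), with the bail in its right pocket at (396,237). The tray is at (304,213), the scale at (170,218) with its hook pointing right and slightly up, the flask at (443,203), and blue and orange look-alikes surround the rack. Next I'll enlarge the important areas.

```bash
python3 - <<'E'
from h import *
T=np.load("top.npz"); S=np.load("side.npz")
a=cv2.resize(T["p"][180:280,340:470],None,fx=3,fy=3,interpolation=cv2.INTER_CUBIC)
b=cv2.resize(T["p"][180:260,110:250],None,fx=3,fy=3,interpolation=cv2.INTER_CUBIC)
c=cv2.resize(S["p"][255:335,310:400],None,fx=3.3,fy=3.3,interpolation=cv2.INTER_CUBIC)
d=cv2.resize(S["p"][70:200,180:260],None,fx=2.2,fy=2.2,interpolation=cv2.INTER_CUBIC)
I=np.zeros((600,800,3),np.uint8)
for im,y,x in((a,0,0),(b,300,0),(c,0,400),(d,300,430)): 
    h,w=im.shape[:2]; I[y:y+h,x:x+w]=im
save(I,"crop")
P=T["P"]
def rect(m,name):
    X=P[m]; X=X[np.isfinite(X).all(1)]
    c,s,a=cv2.minAreaRect((X[:,:2]*1000).astype(np.float32)); print(name,len(X),np.round(c),np.round(s),round(a,1),X[:,2].min().round(3),X[:,2].max().round(3))
U=np.zeros((400,640),bool)
def box(x0,x1,y0,y1):
    m=U.copy(); m[y0:y1,x0:x1]=1; return m
Z=P[...,2]
rect(box(355,412,218,252)&(Z>.085)&(Z<.11),"rack top")
rect(box(355,412,218,252)&(Z>.02)&(Z<.11),"rack all")
rect(box(275,333,185,242)&(Z>.013)&(Z<.03),"tray rim")
rect(box(125,212,190,255)&(Z>.3)&(Z<.36),"housing top")
rect(box(140,212,190,255)&(Z>.008)&(Z<.04),"foot")
rect(box(165,260,190,255)&(Z>.2)&(Z<.26),"hook")
rect(box(420,465,180,220)&(Z>.17)&(Z<.2),"flask")
P=S["P"];Z=P[...,2]
rect(box(215,250,110,140)&(Z>.2)&(Z<.27),"hook side")
rect(box(185,228,75,155)&(Z>.15)&(Z<.35),"housing side")
rect(box(315,375,255,335)&(Z>.085)&(Z<.11),"rack side")
E
```

```text
rack top 167 [ 489. -268.] [139.  36.] 81.2 0.085 0.105
rack all 664 [ 489. -268.] [139.  51.] 81.1 0.02 0.105
tray rim 300 [557. -12.] [150. 150.] 87.7 0.013 0.026
housing top 838 [506. 386.] [76. 70.] 16.6 0.301 0.36
foot 1427 [514. 403.] [197. 189.] 6.9 0.008 0.028
hook 245 [512. 304.] [ 78. 129.] 1.1 0.201 0.258
flask 107 [ 593. -454.] [31. 30.] 45.0 0.172 0.196
hook side 222 [529. 303.] [ 43. 131.] 1.8 0.2 0.268
housing side 1900 [510. 369.] [87. 98.] 57.5 0.15 0.35
rack side 380 [ 449. -262.] [141. 116.] 80.5 0.085 0.107
```

View pics/crop.png

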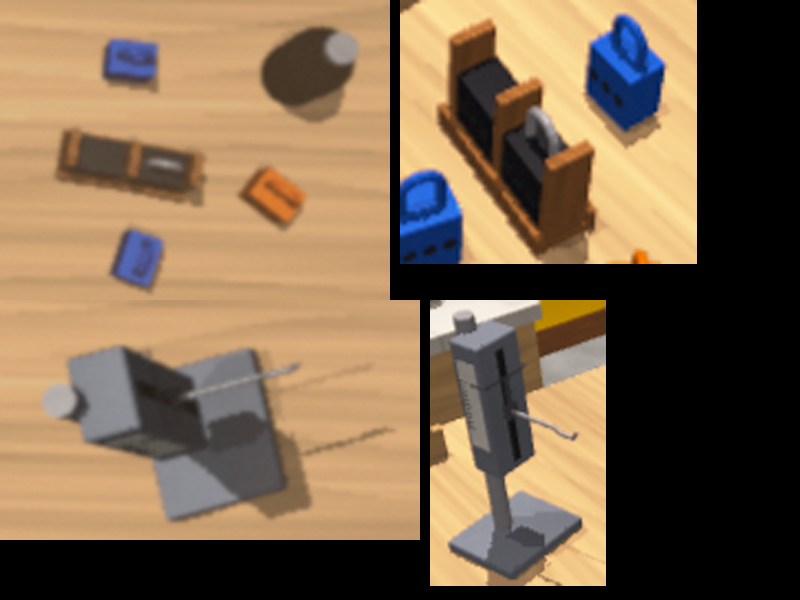

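The crops show the steel bail in the right-hand pocket (top px about (394,234)). The hook tip is at top px (209,202) and side px (246,132), and the wire leaves the housing at top (172,213) and side (218,121). I'll back-project these.

```bash
cat >> h.py <<'E'
def ray(m,u,v,z):
    f=200/np.tan(np.radians(m["vertical_fov"])/2); R=np.array(m["R"]).T; t=-R@np.array(m["t"])
    k=R@np.array([(u-m["cx"])/f,(v-m["cy"])/f,1]); return (t+k*(z-t[2])/k[2]).round(4)
E
python3 - <<'E'
from h import *
t=optics.camera_model("top"); s=optics.camera_model("side")
print("tip",ray(t,209,202.3,.24),ray(s,245.9,131.8,.24))
print("exit",ray(t,172.3,212.7,.235),ray(s,217.6,120.9,.235))
print("bail",ray(t,394.3,234.3,.101)); 
# housing front-face: yaw from top/side clouds
T=np.load("top.npz"); 
for n,(x0,x1,y0,y1) in {"top":(110,215,185,260),"side":(180,232,70,160)}.items():
    D=np.load(n+".npz");P=D["P"][y0:y1,x0:x1].reshape(-1,3);P=P[np.isfinite(P).all(1)]
    Q=P[(P[:,2]>.325)&(P[:,2]<.35)]; c,sz,a=cv2.minAreaRect((Q[:,:2]*1000).astype(np.float32)); print(n,"housing top",len(Q),c,sz,a, Q.min(0),Q.max(0))
    Q=P[(P[:,2]>.01)&(P[:,2]<.025)]; 
    if len(Q)>3: print(" foot",len(Q),cv2.minAreaRect((Q[:,:2]*1000).astype(np.float32)))
E
```

```text
tip [0.5481 0.2398 0.24  ] [0.5469 0.2327 0.24  ]
exit [0.5172 0.3401 0.235 ] [0.5171 0.3427 0.235 ]
bail [ 0.484  -0.2966  0.101 ]
top housing top 624 (506.9178466796875, 383.3138427734375) (75.61746978759766, 61.836971282958984) 16.91911506652832 [0.46702566 0.34482961 0.32583249] [0.54965958 0.40986976 0.34984365]
 foot 1386 ((519.9921875, 365.422607421875), (141.60076904296875, 223.17715454101562), 84.84954071044922)
side housing top 375 (505.9481506347656, 382.54132080078125) (76.56485748291016, 67.41474914550781) 18.18794822692871 [0.46592803 0.34335666 0.32501982] [0.55028965 0.41157499 0.34973198]
 foot 148 ((653.391845703125, 769.0361328125), (665.4148559570312, 210.4591827392578), 58.34954071044922)
```

```bash
cat >> h.py <<'E'
def rows(wps, start=None):
    """wps: (x,y,z,yawdeg,n): print rounded rows in tool axes, tool down"""
    o=monitor.get_obs(); p=np.array(o["tcp_pos"]); R=Ro.from_rotvec(o["orientation"])
    print("t",round(o["clock"],2),"pos",p.round(4),"yaw",np.degrees(np.arctan2(*R.as_matrix()[1::-1,0])).round(1),"F",np.round(o["contact_force"],2),"w",round(o["grip_width"],4),"gf",round(o["gripper_force"],1))
    for x,y,z,yaw,n in wps:
        c,s=np.cos(np.radians(yaw)),np.sin(np.radians(yaw))
        G=Ro.from_matrix(np.array([[c,s,0],[s,-c,0],[0,0,-1]])); g=np.array([x,y,z]); out=[]
        for i in range(n):
            dp=(g-p)/(n-i); sh=np.round(R.inv().apply(dp)*100,1 if n>1 else 2)
            tv=np.round((R.inv()*G).as_rotvec()/(n-i),3)
            out.append([sh.tolist(),tv.tolist()]); p=p+R.apply(sh/100); R=R*Ro.from_rotvec(tv)
        for i in range(0,n,5): print(str(out[i:i+5]).replace(" ","").replace("-0.0,","0,").replace("-0.0]","0]"))
E
python3 - <<'E'
from h import *
rows([(.27,.39,.42,150,8),(.50,.17,.42,106.8,8)])
E
```

```text
t 0.1 pos [0.1681 0.6532 0.2304] yaw 165.6 F [-0.15  0.15 -0.34] w 0.0851 gf 0.0
[[[-2.1,-2.9,-2.4],[0,0.0,0.034]],[[-2.1,-2.8,-2.4],[0,0.0,0.034]],[[-2.2,-2.7,-2.4],[0,0.0,0.034]],[[-2.3,-2.6,-2.3],[0,0.0,0.034]],[[-2.4,-2.6,-2.4],[0,0.0,0.034]]]
[[[-2.5,-2.5,-2.3],[-0.001,0.0,0.034]],[[-2.7,-2.4,-2.4],[0,0.0,0.034]],[[-2.7,-2.3,-2.3],[-0.001,0.0,0.034]]]
[[[-3.9,-0.9,0],[0.0,0.0,0.094]],[[-3.9,-0.6,0],[0.0,0.0,0.094]],[[-4.0,-0.2,0],[0.0,0.0,0.094]],[[-4.0,0.2,0],[0.0,0.0,0.094]],[[-3.9,0.5,0],[0.0,0.0,0.094]]]
[[[-3.9,0.9,0],[0.0,0.0,0.095]],[[-3.7,1.3,0],[0.0,0.0,0.094]],[[-3.7,1.6,0],[0.001,0.0,0.095]]]
```

```bash
python3 -m crank '[[[-2.1,-2.9,-2.4],[0,0,0.034]],[[-2.1,-2.8,-2.4],[0,0,0.034]],[[-2.2,-2.7,-2.4],[0,0,0.034]],[[-2.3,-2.6,-2.3],[0,0,0.034]],[[-2.4,-2.6,-2.4],[0,0,0.034]]]'
python3 -m crank '[[[-2.5,-2.5,-2.3],[0,0,0.034]],[[-2.7,-2.4,-2.4],[0,0,0.034]],[[-2.7,-2.3,-2.3],[0,0,0.034]]]'
python3 -m crank '[[[-3.9,-0.9,0],[0,0,0.094]],[[-3.9,-0.6,0],[0,0,0.094]],[[-4,-0.2,0],[0,0,0.094]],[[-4,0.2,0],[0,0,0.094]],[[-3.9,0.5,0],[0,0,0.094]]]'
python3 -m crank '[[[-3.9,0.9,0],[0,0,0.095]],[[-3.7,1.3,0],[0,0,0.094]],[[-3.7,1.6,0],[0,0,0.095]],[[0,0,0],[0,0,0]]]' 5
python3 - <<'E'
from h import *
p,d,P,m=grab("wrist"); save(p,"hookw"); np.savez("hookw",P=P,p=p)
rows([(.55,-.05,.35,95,7),(.484,-.30,.28,81.2,6)])
E
```

```text
clock: 0.6
tcp_pos: [0.2312, 0.4879, 0.3507]
orientation: [-0.66, -3.071, 0.002]
contact_force: [0.6, -0.1, 1.2]
grip_width: 0.0852
gripper_force: 0.0
clock: 0.9
tcp_pos: [0.2705, 0.3883, 0.421]
orientation: [-0.816, -3.034, 0.001]
contact_force: [0.7, 0.2, -0.1]
grip_width: 0.0852
gripper_force: 0.0
clock: 1.4
tcp_pos: [0.4148, 0.2512, 0.4201]
orientation: [-1.503, -2.759, 0.0]
contact_force: [0.5, 0.5, -0.1]
grip_width: 0.0855
gripper_force: 0.0
clock: 1.8
tcp_pos: [0.5031, 0.1645, 0.42]
orientation: [1.886, 2.509, -0.002]
contact_force: [-0.1, -0.4, -0.2]
grip_width: 0.05
gripper_force: 0.0
t 1.85 pos [0.5015 0.1673 0.4199] yaw 106.5 F [0.12 0.44 0.24] w 0.0497 gf 0.0
[[[-3.2,-0.2,1.0],[0,0.0,0.029]],[[-3.2,-0.1,1.0],[0,0.0,0.029]],[[-3.2,0,1.0],[0,0.0,0.028]],[[-3.2,0.0,1.0],[0,0.0,0.029]],[[-3.1,0.1,1.0],[0,0.0,0.028]]]
[[[-3.2,0.3,1.0],[0,0.001,0.029]],[[-3.1,0.3,1.0],[0,0.0,0.028]]]
[[[-4.1,-1.5,1.2],[0,0.0,0.04]],[[-4.1,-1.3,1.2],[0,0.0,0.04]],[[-4.2,-1.1,1.2],[0,0.0,0.04]],[[-4.2,-1.0,1.1],[0,0.0,0.04]],[[-4.2,-0.8,1.2],[0,0.0,0.04]]]
[[[-4.2,-0.6,1.1],[0,0.0,0.041]]]
```

View pics/hookw.png

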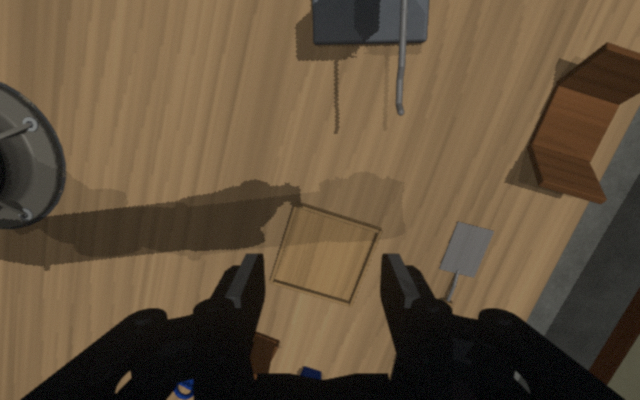

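The wrist view shows the wire running down from (406,0) to the upturned tip at (400,112), with the tray and the foot also in view.

```bash
python3 - <<'E'
from h import *
D=np.load("hookw.npz"); P=D["P"]; Q=P[:125,370:440].reshape(-1,3); Q=Q[np.isfinite(Q).all(1)]
Q=Q[(Q[:,2]>.19)&(Q[:,2]<.26)]
vx,vy,x0,y0=cv2.fitLine((Q[:,:2]).astype(np.float32),cv2.DIST_HUBER,0,.001,.001).ravel()
d=np.array([vx,vy]); d*=-np.sign(vy); c=Q[:,:2].mean(0); s=(Q[:,:2]-c)@d
print(len(Q),"dir",d,"ang",np.degrees(np.arctan2(d[1],d[0])))
for k in np.arange(0,.14,.005):
    w=(s>s.max()-k-.005)&(s<=s.max()-k)
    if w.any(): print(round(k*1000),Q[w].mean(0).round(4),Q[w,2].max().round(4))
E
```

```text
824 dir [ 0.29581448 -0.9552454 ] ang -72.79362
0 [0.5514 0.2406 0.2415] 0.2438
5 [0.5497 0.2452 0.2365] 0.2419
10 [0.5487 0.2502 0.2322] 0.2348
15 [0.5469 0.2546 0.2323] 0.2342
20 [0.5454 0.2593 0.232 ] 0.234
25 [0.5441 0.2642 0.2319] 0.2339
30 [0.5425 0.2692 0.2332] 0.2362
35 [0.541  0.2739 0.2357] 0.2397
40 [0.5395 0.2789 0.2367] 0.2394
45 [0.5381 0.2836 0.2373] 0.2392
50 [0.5366 0.2883 0.237 ] 0.2387
55 [0.535  0.2931 0.2372] 0.2393
60 [0.5336 0.2979 0.2369] 0.2391
65 [0.5322 0.3026 0.2371] 0.2391
70 [0.5305 0.3074 0.2372] 0.24
75 [0.5292 0.3122 0.2371] 0.2395
80 [0.5278 0.3168 0.2368] 0.239
85 [0.5262 0.3217 0.2371] 0.2387
90 [0.5253 0.3244 0.2368] 0.2375
```

```bash
python3 -m crank '[[[-3.2,-0.2,1],[0,0,0.029]],[[-3.2,-0.1,1],[0,0,0.029]],[[-3.2,0,1],[0,0,0.028]],[[-3.2,0,1],[0,0,0.029]],[[-3.1,0.1,1],[0,0,0.028]]]'
python3 -m crank '[[[-3.2,0.3,1],[0,0,0.029]],[[-3.1,0.3,1],[0,0,0.028]],[[-4.1,-1.5,1.2],[0,0,0.04]],[[-4.1,-1.3,1.2],[0,0,0.04]],[[-4.2,-1.1,1.2],[0,0,0.04]]]'
python3 -m crank '[[[-4.2,-1,1.1],[0,0,0.04]],[[-4.2,-0.8,1.2],[0,0,0.04]],[[-4.2,-0.6,1.1],[0,0,0.041]],[[0,0,0],[0,0,0]]]'
python3 - <<'E'
from h import *
p,d,P,m=grab("wrist"); save(p,"rackw"); np.savez("rackw",P=P,p=p)
rows([])
E
```

```text
clock: 2.35
tcp_pos: [0.5351, 0.0151, 0.3697]
orientation: [-2.046, -2.383, -0.0]
contact_force: [0.1, -0.2, 0.5]
grip_width: 0.05
gripper_force: 0.0
clock: 2.85
tcp_pos: [0.5171, -0.1724, 0.3135]
orientation: [-2.249, -2.193, -0.001]
contact_force: [0.6, -0.1, -0.8]
grip_width: 0.05
gripper_force: 0.0
clock: 3.25
tcp_pos: [0.4816, -0.3013, 0.2791]
orientation: [-2.387, -2.041, 0.005]
contact_force: [-0.1, -0.4, -0.4]
grip_width: 0.0498
gripper_force: 0.0
t 3.3 pos [ 0.4835 -0.2984  0.2794] yaw 81.3 F [1.02 1.17 0.05] w 0.0503 gf 0.0
```

View pics/rackw.png

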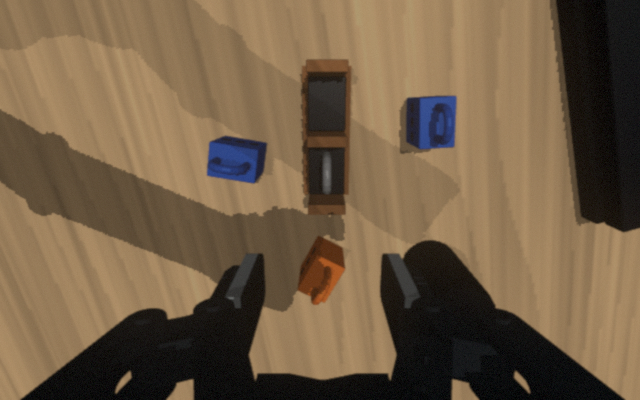

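The wrist view shows the bail at (327,172) from about row 152 to 193, lined up with the fingers. The blue look-alikes sit clear on both sides, at (237,159) and (432,122).

```bash
python3 - <<'E'
from h import *
D=np.load("rackw.npz"); P=D["P"]; Q=P[145:202,312:342].reshape(-1,3); p=D["p"][145:202,312:342].reshape(-1,3).astype(int)
k=np.isfinite(Q).all(1)&(Q[:,2]>.085)&(Q[:,2]<.115)&(p.max(1)-p.min(1)<25); Q=Q[k]
print(len(Q),Q.mean(0),cv2.minAreaRect((Q[:,:2]*1000).astype(np.float32)),np.percentile(Q[:,2],[5,50,95]))
A=P[50:220,295:360].reshape(-1,3); A=A[np.isfinite(A).all(1)&(A[:,2]>.085)&(A[:,2]<.11)]
print(cv2.minAreaRect((A[:,:2]*1000).astype(np.float32)))
c,_,_=cv2.minAreaRect((Q[:,:2]*1000).astype(np.float32)); print(c)
rows([(c[0]/1000,c[1]/1000,.11,81.3,6),(c[0]/1000,c[1]/1000,.077,81.3,2)])
E
```

```text
324 [ 0.48553974 -0.29677839  0.09986951] ((485.46685791015625, -298.8852844238281), (35.96242141723633, 7.387388229370117), 81.11433410644531) [0.09080223 0.10106865 0.10432439]
((489.8316955566406, -268.7791442871094), (137.40200805664062, 35.8164176940918), 81.04642486572266)
(485.46685791015625, -298.8852844238281)
t 3.3 pos [ 0.4835 -0.2984  0.2794] yaw 81.3 F [1.02 1.17 0.05] w 0.0503 gf 0.0
[[[0,0.0,2.8],[0,0.0,0]],[[0,0.0,2.8],[0,0.0,0]],[[0,0.1,2.8],[-0.001,0.0,0]],[[0,0.0,2.8],[0,0.0,0]],[[0,0.1,2.9],[-0.001,0.0,0]]]
[[[0,0.0,2.8],[0,0.0,0]]]
[[[0,0.0,1.7],[0,0.0,0]],[[0,0.0,1.6],[0,0.0,0]]]
```

```bash
python3 -m crank '[[[0,0,2.8],[0,0,0]],[[0,0,2.8],[0,0,0]],[[0,0.1,2.8],[0,0,0]],[[0,0.1,2.8],[0,0,0]],[[0,0,2.9],[0,0,0]]]'
python3 -m crank '[[[0,0,2.8],[0,0,0]],[[0,0,1.7],[0,0,0]],[[0,0,1.6],[0,0,0]],[[0,0,0],[0,0,0]],[[0,0,0],[0,0,0]]]'
python3 -c "
from h import *
rows([])"
python3 -m crank '[[[0,0,0],[0,0,0]],[[0,0,0],[0,0,0]],[[0,0,0],[0,0,0]],[[0,0,0],[0,0,0]],[[0,0,0],[0,0,0]]]' 0 50
python3 -m crank '[[[0,0,-0.5],[0,0,0]],[[0,0,-1],[0,0,0]],[[0,0,0],[0,0,0]],[[0,0,0],[0,0,0]]]'
python3 -c "
from h import *
rows([])"
```

```text
clock: 3.8
tcp_pos: [0.4889, -0.2941, 0.1382]
orientation: [-2.374, -2.056, -0.003]
contact_force: [-0.1, 0.6, 0.1]
grip_width: 0.0503
gripper_force: 0.0
clock: 4.3
tcp_pos: [0.4879, -0.2964, 0.0786]
orientation: [-2.378, -2.053, -0.001]
contact_force: [-0.0, -0.1, 0.5]
grip_width: 0.0501
gripper_force: 0.0
t 4.3 pos [ 0.4879 -0.2964  0.0786] yaw 81.6 F [-0.05 -0.13  0.54] w 0.0501 gf 0.0
clock: 4.8
tcp_pos: [0.4875, -0.2974, 0.079]
orientation: [2.379, 2.051, 0.001]
contact_force: [-0.9, 0.6, 6.3]
grip_width: 0.0063
gripper_force: 49.0
clock: 5.2
tcp_pos: [0.4874, -0.2972, 0.0936]
orientation: [2.379, 2.051, 0.001]
contact_force: [-0.3, 0.1, -2.0]
grip_width: 0.0065
gripper_force: 48.8
t 5.2 pos [ 0.4874 -0.2972  0.0936] yaw 81.5 F [-0.25  0.12 -1.98] w 0.0065 gf 48.8
```

```bash
python3 -m crank '[[[0,0,-2],[0,0,0]],[[0,0,-3],[0,0,0]],[[0,0,-3.5],[0,0,0]],[[0,0,-3.5],[0,0,0]],[[0,0,-3],[0,0,0]]]'
python3 -m crank '[[[0,0,-1],[0,0,0]],[[0,0,0],[0,0,0]],[[0,0,0],[0,0,0]]]'
python3 -c "
from h import *
rows([(.50,.13,.25,17.2,14),(.50,.13,.085,17.2,8)])"
```

```text
clock: 5.7
tcp_pos: [0.487, -0.2973, 0.2447]
orientation: [2.38, 2.051, 0.0]
contact_force: [1.0, -0.5, -1.8]
grip_width: 0.0066
gripper_force: 48.8
clock: 6.0
tcp_pos: [0.4867, -0.2965, 0.2519]
orientation: [-2.378, -2.05, 0.001]
contact_force: [-0.7, 0.6, -1.7]
grip_width: 0.0067
gripper_force: 48.9
t 6.0 pos [ 0.4867 -0.2965  0.2519] yaw 81.5 F [-0.69  0.62 -1.72] w 0.0067 gf 48.9
[[[3.0,-0.4,0.0],[0,0.0,0.08]],[[3.0,-0.6,0.0],[0,0.0,0.08]],[[2.9,-0.8,0.0],[0,0.0,0.08]],[[2.9,-1.1,0.0],[0,0.0,0.08]],[[2.8,-1.3,0.0],[0,0.0,0.08]]]
[[[2.6,-1.5,0.0],[0,0.0,0.08]],[[2.5,-1.7,0.0],[0,0.0,0.08]],[[2.4,-1.9,0.0],[0,0.0,0.08]],[[2.2,-2.1,0.0],[0,0.0,0.08]],[[2.1,-2.3,0.0],[0,0.0,0.081]]]
[[[1.9,-2.4,0.1],[0,0.0,0.08]],[[1.6,-2.5,0.0],[-0.001,0.0,0.081]],[[1.4,-2.7,0.1],[0,0.001,0.08]],[[1.3,-2.8,0.0],[-0.001,0.0,0.081]]]
[[[0,0,2.1],[0.0,0.0,0]],[[0,0,2.1],[0.0,0.0,0]],[[0,0,2.1],[0.0,0.0,0]],[[0,0,2.0],[0.0,0.0,0]],[[0,0,2.1],[0.0,0.0,0]]]
[[[0,0,2.0],[0.0,0.0,0]],[[0,0,2.1],[0.0,0.0,0]],[[0,0,2.0],[0.0,0.0,0]]]
```

```bash
python3 -m crank '[[[3,-0.4,0],[0,0,0.08]],[[3,-0.6,0],[0,0,0.08]],[[2.9,-0.8,0],[0,0,0.08]],[[2.9,-1.1,0],[0,0,0.08]],[[2.8,-1.3,0],[0,0,0.08]]]' >/dev/null
python3 -m crank '[[[2.6,-1.5,0],[0,0,0.08]],[[2.5,-1.7,0],[0,0,0.08]],[[2.4,-1.9,0],[0,0,0.08]],[[2.2,-2.1,0],[0,0,0.08]],[[2.1,-2.3,0],[0,0,0.08]]]' >/dev/null
python3 -m crank '[[[1.9,-2.4,0.1],[0,0,0.08]],[[1.6,-2.5,0],[0,0,0.08]],[[1.4,-2.7,0],[0,0,0.08]],[[1.3,-2.8,0],[0,0,0.08]],[[0,0,0],[0,0,0]]]'
python3 -m crank '[[[0,0,2.1],[0,0,0]],[[0,0,2.1],[0,0,0]],[[0,0,2.1],[0,0,0]],[[0,0,2],[0,0,0]],[[0,0,2.1],[0,0,0]]]' >/dev/null
python3 -m crank '[[[0,0,2],[0,0,0]],[[0,0,2.1],[0,0,0]],[[0,0,1.5],[0,0,0]],[[0,0,0],[0,0,0]],[[0,0,0],[0,0,0]]]'
python3 - <<'E'
from h import *
rows([])
p,d,P,m=grab("side"); 
f=200/np.tan(np.radians(m["vertical_fov"])/2); q=np.array(m["R"])@monitor.get_obs()["tcp_pos"]+m["t"]; u,v=(q[:2]/q[2]*f+[m["cx"],m["cy"]]).astype(int); print(u,v)
save(cv2.resize(p[v-50:v+60,u-80:u+80],None,fx=4,fy=4,interpolation=cv2.INTER_CUBIC),"held")
E
```

```text
clock: 7.5
tcp_pos: [0.4995, 0.1345, 0.2502]
orientation: [3.103, 0.482, -0.004]
contact_force: [0.7, -0.1, -1.7]
grip_width: 0.0063
gripper_force: 48.9
clock: 8.5
tcp_pos: [0.5006, 0.1288, 0.0921]
orientation: [3.105, 0.473, -0.001]
contact_force: [0.4, -0.1, -1.5]
grip_width: 0.0067
gripper_force: 48.8
t 8.5 pos [0.5006 0.1288 0.0921] yaw 17.3 F [ 0.42 -0.12 -1.45] w 0.0067 gf 48.8
257 195
```

View pics/held.png

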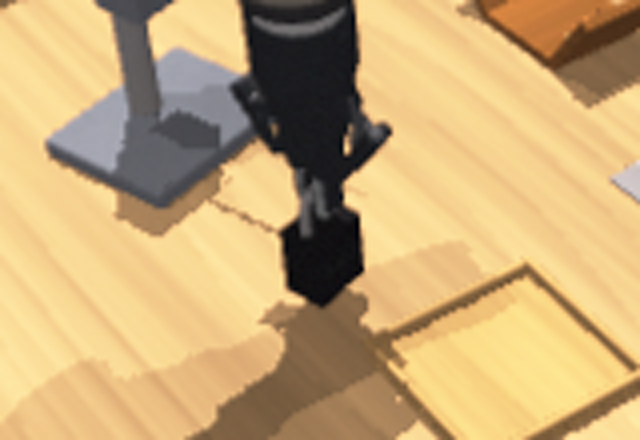

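The block hangs upright in the fingers, clear of the tray. I'll lower it to touchdown.

```bash
python3 -m crank '[[[0,0,0.6],[0,0,0]],[[0,0,0.6],[0,0,0]],[[0,0,0.3],[0,0,0]],[[0,0,0],[0,0,0]]]'
python3 -m crank '[[[0,0,0.2],[0,0,0]],[[0,0,0.2],[0,0,0]],[[0,0,0],[0,0,0]]]'
python3 -m crank '[[[0,0,0.2],[0,0,0]],[[0,0,0],[0,0,0]]]'
```

```text
clock: 8.95
tcp_pos: [0.5003, 0.1294, 0.0769]
orientation: [3.106, 0.474, -0.001]
contact_force: [0.3, 0.7, -1.1]
grip_width: 0.0065
gripper_force: 48.9
clock: 9.25
tcp_pos: [0.5006, 0.1294, 0.0731]
orientation: [3.106, 0.474, -0.0]
contact_force: [0.2, -0.5, -0.7]
grip_width: 0.0067
gripper_force: 48.9
clock: 9.45
tcp_pos: [0.5006, 0.1294, 0.0711]
orientation: [3.106, 0.474, -0.0]
contact_force: [-0.6, 0.1, -1.1]
grip_width: 0.0064
gripper_force: 48.9
```

```bash
python3 -m crank '[[[0,0,0.1],[0,0,0]],[[0,0,0.1],[0,0,0]],[[0,0,0],[0,0,0]]]'|sed -n 2,4p
python3 -m crank '[[[0,0,0.1],[0,0,0]],[[0,0,0],[0,0,0]]]'|sed -n 2,4p
python3 -m crank '[[[0,0,0.1],[0,0,0]],[[0,0,0],[0,0,0]]]'|sed -n 2,4p
```

```text
tcp_pos: [0.5013, 0.13, 0.0708]
orientation: [-3.103, -0.473, -0.001]
contact_force: [-4.7, 0.1, 19.4]
tcp_pos: [0.5017, 0.1302, 0.0707]
orientation: [-3.102, -0.473, -0.002]
contact_force: [-9.5, 1.1, 30.6]
tcp_pos: [0.5025, 0.1304, 0.0707]
orientation: [-3.101, -0.472, -0.004]
contact_force: [-10.6, 0.7, 40.7]
```

```bash
python3 -m crank '[[[0,0,-0.2],[0,0,0]],[[0,0,-0.15],[0,0,0]],[[0,0,0],[0,0,0]]]'|sed -n 2,4p
python3 -m crank '[[[0,0,0],[0,0,0]],[[0,0,0],[0,0,0]],[[0,0,0],[0,0,0]],[[0,0,0],[0,0,0]]]' 4
python3 -m crank '[[[0,0,-2],[0,0,0]],[[0,0,-4],[0,0,0]],[[0,0,-4],[0,0,0]],[[0,0,-4],[0,0,0]],[[0,0,-4],[0,0,0]]]' >/dev/null
python3 -m crank '[[[0,0,0],[0,0,0]],[[0,0,0],[0,0,0]]]' 8.5
python3 - <<'E'
from h import *
p,d,P,m=grab("wrist"); save(p,"stood"); np.savez("stood",P=P,p=p)
rows([])
E
```

```text
tcp_pos: [0.5007, 0.1295, 0.0709]
orientation: [-3.106, -0.474, -0.0]
contact_force: [-1.3, 0.4, 3.3]
clock: 10.85
tcp_pos: [0.5006, 0.1293, 0.0706]
orientation: [3.105, 0.474, -0.0]
contact_force: [-0.5, -0.8, 0.1]
grip_width: 0.0399
gripper_force: 0.0
clock: 11.55
tcp_pos: [0.5009, 0.1298, 0.2513]
orientation: [-3.104, -0.474, -0.002]
contact_force: [-0.2, 0.4, -0.8]
grip_width: 0.0675
gripper_force: 0.0
t 11.6 pos [0.5001 0.1296 0.2503] yaw 17.4 F [-0.42 -0.58 -0.7 ] w 0.0745 gf 0.0
```

View pics/stood.png

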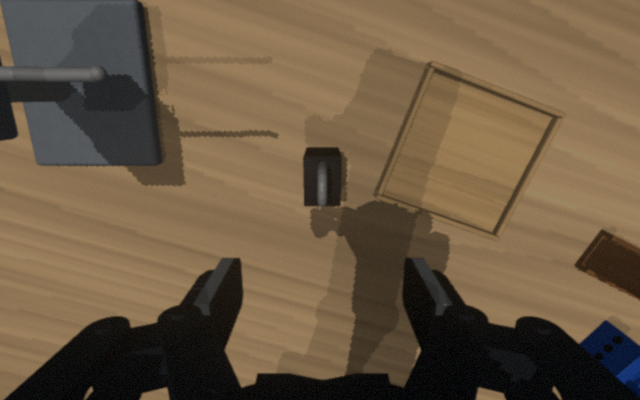

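The block stands upright at (322,178), clear of the tray, with the bail aligned. I'll measure it and plan the side grasp.

```bash
python3 - <<'E'
from h import *
D=np.load("stood.npz"); P=D["P"]; Q=P[135:220,290:355].reshape(-1,3); Q=Q[np.isfinite(Q).all(1)]
c=None
for a,b in((.052,.066),(.085,.105)):
    A=Q[(Q[:,2]>a)&(Q[:,2]<b)]; e=cv2.minAreaRect((A[:,:2]*1000).astype(np.float32)); print(len(A),e,np.median(A[:,2])); c=c or e[0]
rows([(c[0]/1000,c[1]/1000,.15,107.2,12),(c[0]/1000,c[1]/1000,.032,107.2,5)])
E
```

```text
1559 ((496.8885192871094, 128.81993103027344), (49.58749008178711, 35.20674133300781), 16.55934715270996) 0.05946242922292938
324 ((496.7153015136719, 129.11061096191406), (34.47242736816406, 7.1342902183532715), 17.589134216308594) 0.09371129433791689
t 11.6 pos [0.5001 0.1296 0.2503] yaw 17.4 F [-0.42 -0.58 -0.7 ] w 0.0745 gf 0.0
[[[0,0,0.8],[0,0.0,-0.131]],[[0,0,0.8],[0,0.0,-0.131]],[[0,0,0.8],[0,0,-0.131]],[[0,0,0.8],[0,0,-0.131]],[[0,0,0.9],[0,0,-0.13]]]
[[[0,0,0.8],[0,0,-0.131]],[[0,0,0.9],[0,0,-0.13]],[[0,-0.1,0.8],[0,0,-0.131]],[[0,0,0.9],[0,0,-0.13]],[[0,-0.1,0.8],[0,0,-0.131]]]
[[[-0.1,-0.1,0.9],[0,0,-0.13]],[[0,0,0.8],[-0.001,-0.001,-0.131]]]
[[[0,0,2.4],[0.0,0.0,0.0]],[[0,0,2.4],[0.0,0.0,0.0]],[[0,0,2.3],[0.0,0.0,0.0]],[[0,0,2.4],[0.0,0.0,0.0]],[[0,0,2.3],[0.0,0.0,0.0]]]
```

```bash
python3 -m crank '[[[0,0,0.8],[0,0,-0.131]],[[0,0,0.8],[0,0,-0.131]],[[0,0,0.8],[0,0,-0.131]],[[0,0,0.8],[0,0,-0.131]],[[0,0,0.9],[0,0,-0.13]]]' 8.54 >/dev/null
python3 -m crank '[[[0,0,0.8],[0,0,-0.131]],[[0,0,0.9],[0,0,-0.13]],[[0,-0.1,0.8],[0,0,-0.131]],[[0,0,0.9],[0,0,-0.13]],[[0,-0.1,0.8],[0,0,-0.131]]]' >/dev/null
python3 -m crank '[[[-0.1,-0.1,0.9],[0,0,-0.13]],[[0,0,0.8],[0,0,-0.131]],[[0,0,0],[0,0,0]],[[0,0,0],[0,0,0]]]'
python3 - <<'E'
from h import *
rows([(.4968,.1290,.032,107.2,5)])
E
```

```text
clock: 13.0
tcp_pos: [0.497, 0.1283, 0.1498]
orientation: [-1.869, -2.524, 0.003]
contact_force: [-0.2, -0.5, 0.7]
grip_width: 0.0852
gripper_force: 0.0
t 13.0 pos [0.497  0.1283 0.1498] yaw 107.0 F [-0.2  -0.47  0.74] w 0.0852 gf 0.0
[[[0.0,0.0,2.4],[0,0.0,-0.001]],[[0.0,0.0,2.3],[-0.001,0.0,-0.001]],[[0.0,0.0,2.4],[0,0.0,-0.001]],[[0.0,0.0,2.3],[-0.001,0.0,-0.001]],[[0.1,0.0,2.4],[0,0.0,0]]]
```

```bash
cat >> h.py <<'E'
def favg(n=12):
    A=[]
    for i in range(n):
        optics.grab_frame("wrist"); A.append(monitor.get_obs()["contact_force"])
    A=np.array(A); print("Favg",A.mean(0).round(3),"sd",A.std(0).round(2))
E
python3 -c "
from h import *
favg(14)"
python3 -m crank '[[[0,0,2.4],[0,0,-0.001]],[[0,0,2.3],[0,0,-0.001]],[[0,0,2.4],[0,0,-0.001]],[[0,0,2.3],[0,0,-0.001]],[[0.1,0,2.4],[0,0,0]]]' >/dev/null
python3 -m crank '[[[0,0,0],[0,0,0]],[[0,0,0],[0,0,0]],[[0,0,0],[0,0,0]]]'
python3 -m crank '[[[0,0,0],[0,0,0]],[[0,0,0],[0,0,0]],[[0,0,0],[0,0,0]],[[0,0,0],[0,0,0]],[[0,0,0],[0,0,0]]]' 0 30
```

```text
Favg [ 0.117 -0.159  0.026] sd [0.48 0.35 0.47]
clock: 14.5
tcp_pos: [0.4984, 0.1299, 0.0339]
orientation: [1.859, 2.531, 0.002]
contact_force: [0.2, -0.7, -0.2]
grip_width: 0.0855
gripper_force: 0.0
clock: 15.0
tcp_pos: [0.4979, 0.13, 0.0335]
orientation: [1.859, 2.532, 0.002]
contact_force: [-0.8, -0.3, 6.7]
grip_width: 0.0496
gripper_force: 31.4
```

```bash
python3 -m crank '[[[0,0,0],[0,0,0]],[[0,0,-0.3],[0,0,0]],[[0,0,-1],[0,0,0]],[[0,0,-2],[0,0,0]],[[0,0,-2],[0,0,0]]]' 0 40 >/dev/null
python3 -m crank '[[[0,0,-1],[0,0,0]],[[0,0,0],[0,0,0]],[[0,0,0],[0,0,0]],[[0,0,0],[0,0,0]]]'
python3 -c "
from h import *
favg(16)
rows([(.5651,.195,.1925,107.2,5),(.546,.257,.1925,107.2,4)])"
```

```text
clock: 15.9
tcp_pos: [0.4968, 0.1297, 0.095]
orientation: [-1.859, -2.532, 0.002]
contact_force: [-0.0, -0.5, -1.3]
grip_width: 0.0491
gripper_force: 41.9
Favg [-0.118  0.083 -1.344] sd [0.61 0.55 0.58]
t 16.7 pos [0.4975 0.1298 0.0958] yaw 107.4 F [ 0.64  0.03 -1.69] w 0.0495 gf 41.9
[[[0.8,1.7,-1.9],[0.0,0,0.001]],[[0.9,1.7,-1.9],[0.0,0,0.001]],[[0.8,1.7,-2.0],[0.0,0,0.001]],[[0.9,1.6,-1.9],[0.0,0,0.0]],[[0.8,1.7,-2.0],[0.0,0,0.001]]]
[[[1.6,0.0,0.0],[0.0,0,0]],[[1.6,0.0,0.0],[0.0,0,0]],[[1.7,0.0,0.0],[0.0,0,0]],[[1.6,0.0,0.0],[0.0,0,0]]]
```

```bash
python3 -m crank '[[[0.8,1.7,-1.9],[0,0,0]],[[0.9,1.7,-1.9],[0,0,0.001]],[[0.8,1.7,-2],[0,0,0]],[[0.9,1.6,-1.9],[0,0,0]],[[0.8,1.7,-2],[0,0,0.001]]]' >/dev/null
python3 -m crank '[[[0,0,0],[0,0,0]],[[0,0,0],[0,0,0]],[[0,0,0],[0,0,0]]]'
python3 - <<'E'
from h import *
favg(3)
rows([(.546,.257,.1925,107.2,6)])
p,d,P,m=grab("side"); q,_,_,_=grab("wrist")
I=np.zeros((590,800,3),np.uint8); I[:590,:390]=cv2.resize(p[75:193,200:278],None,fx=5,fy=5,interpolation=cv2.INTER_CUBIC)
I[:320,400:]=cv2.resize(q[:160,220:420],None,fx=2,fy=2,interpolation=cv2.INTER_CUBIC); save(I,"prehook")
E
```

```text
clock: 17.5
tcp_pos: [0.5636, 0.1937, 0.1914]
orientation: [-1.862, -2.528, 0.004]
contact_force: [0.1, 0.1, -1.6]
grip_width: 0.0489
gripper_force: 42.1
Favg [-0.38   0.068 -1.545] sd [0.33 0.66 0.33]
t 17.65 pos [0.5641 0.194  0.1918] yaw 107.2 F [-0.5   0.98 -1.4 ] w 0.0492 gf 42.1
[[[1.1,0.0,0],[0,0.0,0.0]],[[1.1,0.0,0],[0,0.0,0.0]],[[1.1,0.0,0],[-0.001,0.0,0.0]],[[1.1,0.0,0],[0,0.0,0.0]],[[1.1,0.1,0],[-0.001,0.0,0.0]]]
[[[1.1,0.0,-0.1],[0,0.0,0.001]]]
```

View pics/prehook.png

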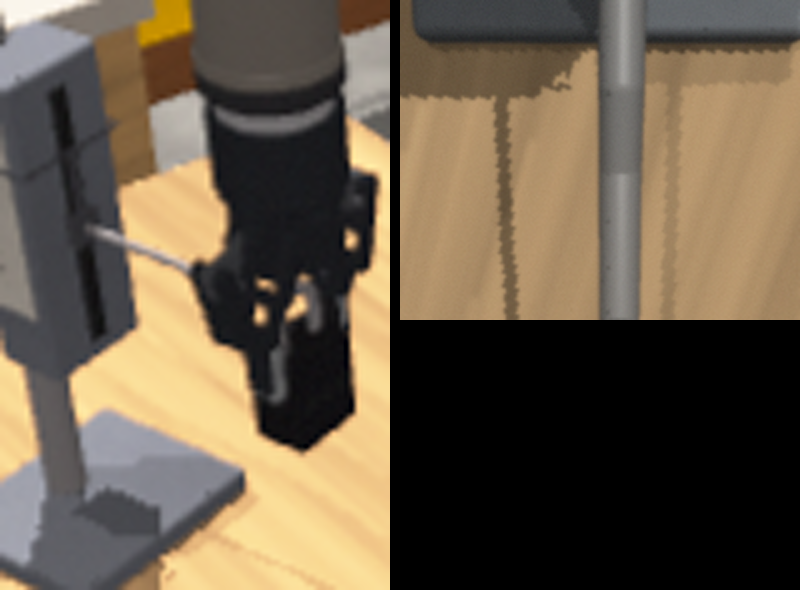

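The prehook picture shows the bail facing the wire, and the wrist crop puts the wire at about column 330, so it lies about 2 mm to tool +y. I'll insert with that correction.

```bash
python3 -m crank '[[[0.6,0.2,-0.1],[0,0,0]],[[1,0,0],[0,0,0]],[[1,0,0],[0,0,0]],[[1,0,0],[0,0,0]],[[0,0,0],[0,0,0]]]'
python3 -m crank '[[[1,0,0],[0,0,0]],[[1,0,0],[0,0,0]],[[1,0,0],[0,0,0]],[[0,0,0],[0,0,0]],[[0,0,0],[0,0,0]]]'
python3 - <<'E'
from h import *
favg(3); rows([(.546,.257,.1925,107.2,1)])
p,d,P,m=grab("side"); q,_,_,_=grab("wrist"); 
I=np.zeros((590,800,3),np.uint8); I[:590,:390]=cv2.resize(p[75:193,190:268],None,fx=5,fy=5,interpolation=cv2.INTER_CUBIC)
I[:250,400:]=cv2.resize(q,(400,250)); save(I,"inhook")
E
```

```text
clock: 18.25
tcp_pos: [0.5554, 0.2327, 0.1936]
orientation: [-1.857, -2.533, -0.001]
contact_force: [0.5, 0.6, -1.0]
grip_width: 0.0492
gripper_force: 42.1
clock: 18.75
tcp_pos: [0.5472, 0.2588, 0.1937]
orientation: [1.861, 2.531, -0.0]
contact_force: [0.1, -0.2, -2.4]
grip_width: 0.0493
gripper_force: 42.1
Favg [-0.278 -0.088 -0.717] sd [0.45 0.41 0.32]
t 18.9 pos [0.5476 0.2578 0.1939] yaw 107.2 F [-0.9  -0.66 -0.72] w 0.0492 gf 42.1
[[[-0.03,-0.18,0.14],[0.0,0.0,0.001]]]
```

View pics/inhook.png

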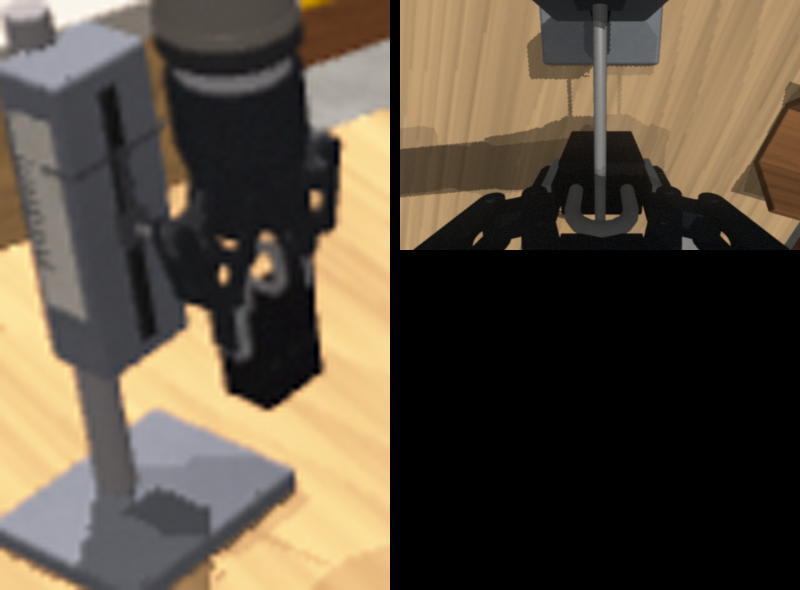

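The wire passes centrally through the bail. I'll lower gently.

```bash
python3 -m crank '[[[0,0,0.3],[0,0,0]],[[0,0,0.4],[0,0,0]],[[0,0,0.4],[0,0,0]],[[0,0,0.3],[0,0,0]],[[0,0,0.2],[0,0,0]]]'|sed -n '2p;4p'
python3 -m crank '[[[0,0,0.2],[0,0,0]],[[0,0,0.3],[0,0,0]],[[0,0,0.3],[0,0,0]],[[0,0,0.2],[0,0,0]],[[0,0,0],[0,0,0]]]'|sed -n '2p;4p'
python3 -c "
from h import *
favg(10); rows([])"
python3 -m crank '[[[0,0,0.2],[0,0,0]],[[0,0,0.3],[0,0,0]],[[0,0,0.3],[0,0,0]],[[0,0,0.2],[0,0,0]],[[0,0,0],[0,0,0]]]'|sed -n '2p;4p'
python3 -c "
from h import *
favg(16); rows([])"
```

```text
tcp_pos: [0.5472, 0.2585, 0.1773]
contact_force: [-0.0, 0.2, -1.2]
tcp_pos: [0.5473, 0.2585, 0.1675]
contact_force: [0.5, 0.1, -0.1]
Favg [-0.179 -0.151 -0.6  ] sd [0.36 0.36 0.41]
t 20.5 pos [0.5474 0.2586 0.1679] yaw 107.3 F [-0.42 -0.3   0.38] w 0.0496 gf 42.1
tcp_pos: [0.5473, 0.2585, 0.1574]
contact_force: [0.7, -0.3, 0.1]
Favg [-0.282 -0.26   0.208] sd [0.43 0.36 0.62]
t 21.8 pos [0.5474 0.2585 0.1578] yaw 107.3 F [-0.78 -0.11 -0.51] w 0.049 gf 42.1
```

```bash
python3 -c "
from h import *
favg(40); rows([])
q,_,P,_=grab('wrist'); Q=P[20:80,300:345].reshape(-1,3); Q=Q[np.isfinite(Q).all(1)]; Q=Q[(Q[:,2]>.17)&(Q[:,2]<.26)]
print(len(Q),np.percentile(Q[:,2],[50,80,95,99]))"
```

```text
Favg [-0.284 -0.187  0.087] sd [0.53 0.56 0.46]
t 23.8 pos [0.5474 0.2585 0.1578] yaw 107.3 F [-0.26 -0.01  0.44] w 0.0496 gf 42.1
1639 [0.21723641 0.21794154 0.21852797 0.21897765]
```

Force and hook sink (about 20 mm) agree that it is close to balance, so I'll let go here.

```bash
python3 -m crank '[[[0,0,0],[0,0,0]],[[0,0,0],[0,0,0]],[[0,0,0],[0,0,0]],[[0,0,0],[0,0,0]],[[0,0,0],[0,0,0]]]' 8.54
python3 - <<'E'
from h import *
for i in range(6):
    q,_,P,_=grab('wrist'); Q=P[20:80,300:345].reshape(-1,3); Q=Q[np.isfinite(Q).all(1)]; Q=Q[(Q[:,2]>.17)&(Q[:,2]<.26)]
    print(monitor.get_obs()["clock"],len(Q),np.percentile(Q[:,2],[50,99]).round(4))
save(q,"rel")
E
```

```text
clock: 24.35
tcp_pos: [0.5474, 0.2585, 0.1578]
orientation: [1.862, 2.53, 0.0]
contact_force: [-0.2, 0.8, -0.2]
grip_width: 0.0854
gripper_force: 0.0
24.4 1669 [0.2185 0.2202]
24.45 1671 [0.2185 0.2202]
24.5 1661 [0.2184 0.2202]
24.55 1665 [0.2184 0.2201]
24.6 1662 [0.2184 0.2201]
24.65 1662 [0.2185 0.2203]
```

View pics/rel.png

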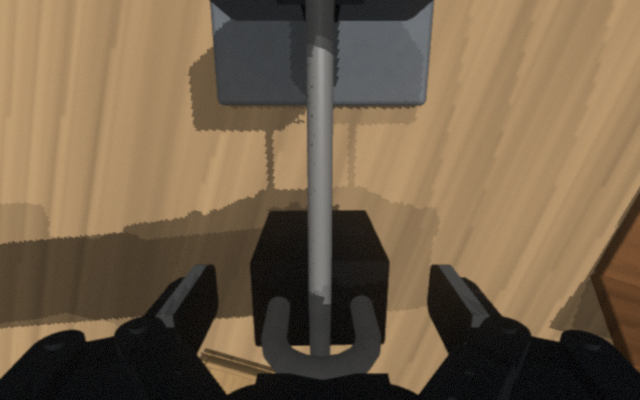

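It hangs still, having shifted only about 1 mm on release. I'll wait 2 s untouched, then regrip and lift slowly.

```bash
for i in 1 2 3 4; do python3 -m crank '[[[0,0,0],[0,0,0]],[[0,0,0],[0,0,0]],[[0,0,0],[0,0,0]],[[0,0,0],[0,0,0]],[[0,0,0],[0,0,0]]]' |sed -n '1p;4p'; done
python3 -m crank '[[[0,0,0],[0,0,0]],[[0,0,0],[0,0,0]],[[0,0,0],[0,0,0]],[[0,0,0],[0,0,0]],[[0,0,0],[0,0,0]]]' 0 40
python3 - <<'E'
from h import *
for i in range(3):
    q,_,P,_=grab('wrist'); Q=P[20:80,300:345].reshape(-1,3); Q=Q[np.isfinite(Q).all(1)]; Q=Q[(Q[:,2]>.17)&(Q[:,2]<.26)]
    print(monitor.get_obs()["clock"],len(Q),np.percentile(Q[:,2],[50,99]).round(4))
E
```

```text
clock: 25.15
contact_force: [0.2, 0.3, -0.9]
clock: 25.65
contact_force: [-0.3, 0.1, -0.9]
clock: 26.15
contact_force: [-0.3, -0.1, -0.1]
clock: 26.65
contact_force: [-0.4, -1.5, -0.2]
clock: 27.15
tcp_pos: [0.5474, 0.2585, 0.1578]
orientation: [-1.862, -2.53, -0.0]
contact_force: [0.3, -1.1, 0.2]
grip_width: 0.0493
gripper_force: 48.7
27.2 1655 [0.218  0.2199]
27.25 1655 [0.218  0.2198]
27.3 1654 [0.218  0.2199]
```

Regripped. Now I'll lift slowly by about 36 mm.

```bash
python3 -m crank '[[[0,0,-0.2],[0,0,0]],[[0,0,-0.3],[0,0,0]],[[0,0,-0.3],[0,0,0]],[[0,0,-0.3],[0,0,0]],[[0,0,-0.3],[0,0,0]]]'|sed -n '2p;4p'
python3 -m crank '[[[0,0,-0.3],[0,0,0]],[[0,0,-0.2],[0,0,0]],[[0,0,-0.2],[0,0,0]],[[0,0,-0.3],[0,0,0]],[[0,0,-0.3],[0,0,0]]]'|sed -n '2p;4p'
python3 -m crank '[[[0,0,-0.3],[0,0,0]],[[0,0,-0.3],[0,0,0]],[[0,0,-0.2],[0,0,0]],[[0,0,0],[0,0,0]],[[0,0,0],[0,0,0]]]'|sed -n '2p;4p;5p'
python3 - <<'E'
from h import *
q,_,P,_=grab('wrist'); Q=P[20:80,300:345].reshape(-1,3); Q=Q[np.isfinite(Q).all(1)]; Q=Q[(Q[:,2]>.17)&(Q[:,2]<.26)]
print(len(Q),np.percentile(Q[:,2],[50,99]).round(4)); save(q,"off")
rows([])
E
```

```text
tcp_pos: [0.5473, 0.2585, 0.1721]
contact_force: [0.2, 0.2, -0.0]
tcp_pos: [0.5473, 0.2585, 0.185]
contact_force: [-0.1, -0.0, -1.0]
tcp_pos: [0.5474, 0.2586, 0.1928]
contact_force: [0.1, 0.8, -1.9]
grip_width: 0.0492
1535 [0.237  0.2389]
t 28.85 pos [0.5473 0.2585 0.1927] yaw 107.3 F [ 0.52  0.22 -1.4 ] w 0.049 gf 48.7
```

View pics/off.png

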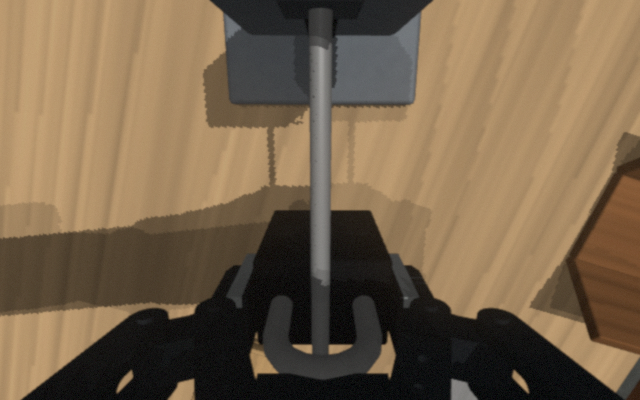

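The hook is back at its rest height (0.237) and the bail is clear above the wire. I'll retreat straight out.

```bash
python3 -m crank '[[[-0.6,0,0],[0,0,0]],[[-1,0,0],[0,0,0]],[[-1,0,0],[0,0,0]],[[-1,0,0],[0,0,0]],[[-1,0,0],[0,0,0]]]'|sed -n '2p;4p'
python3 -m crank '[[[-1,0,0],[0,0,0]],[[-1.5,0,0],[0,0,0]],[[-1.5,0,0],[0,0,0]],[[0,0,0],[0,0,0]]]'
python3 -c "
from h import *
rows([(.557,-.012,.12,90,7),(.557,-.012,.05,90,4)])"
```

```text
tcp_pos: [0.5614, 0.2132, 0.1928]
contact_force: [0.3, 0.3, -1.5]
clock: 29.75
tcp_pos: [0.5739, 0.1727, 0.193]
orientation: [1.867, 2.525, -0.001]
contact_force: [0.7, -0.7, -1.2]
grip_width: 0.0492
gripper_force: 48.7
t 29.75 pos [0.5739 0.1727 0.193 ] yaw 107.0 F [ 0.71 -0.69 -1.16] w 0.0492 gf 48.7
[[[-2.5,-1.0,1.0],[0.0,0.0,0.043]],[[-2.5,-0.9,1.1],[0.0,0.0,0.042]],[[-2.5,-0.8,1.0],[0.0,0.0,0.043]],[[-2.6,-0.7,1.1],[0.0,0.0,0.042]],[[-2.6,-0.6,1.0],[0.0,0.0,0.043]]]
[[[-2.6,-0.4,1.1],[0.0,0.001,0.042]],[[-2.5,-0.4,1.0],[0.001,0.0,0.043]]]
[[[0,0.0,1.8],[0,0.0,0]],[[0,0.0,1.7],[0,0.0,0]],[[0,0.0,1.8],[0,0.0,0]],[[0,0.0,1.7],[0,0.0,0]]]
```

```bash
python3 -m crank '[[[-2.5,-1,1],[0,0,0.043]],[[-2.5,-0.9,1.1],[0,0,0.042]],[[-2.5,-0.8,1],[0,0,0.043]],[[-2.6,-0.7,1.1],[0,0,0.042]],[[-2.6,-0.6,1],[0,0,0.043]]]' >/dev/null
python3 -m crank '[[[-2.6,-0.4,1.1],[0,0,0.042]],[[-2.5,-0.4,1],[0,0,0.043]],[[0,0,0],[0,0,0]],[[0,0,0],[0,0,0]]]'|sed -n '2p;4p'
python3 -m crank '[[[0,0,1.8],[0,0,0]],[[0,0,1.7],[0,0,0]],[[0,0,1.8],[0,0,0]],[[0,0,1.7],[0,0,0]],[[0,0,0],[0,0,0]]]'|sed -n '2p;4p'
python3 -m crank '[[[0,0,0.3],[0,0,0]],[[0,0,0.3],[0,0,0]],[[0,0,0.2],[0,0,0]],[[0,0,0],[0,0,0]]]'|sed -n '2p;4p'
python3 -m crank '[[[0,0,0.15],[0,0,0]],[[0,0,0.1],[0,0,0]],[[0,0,0],[0,0,0]]]'|sed -n '2p;4p'
```

```text
tcp_pos: [0.5567, -0.0079, 0.1197]
contact_force: [0.3, 0.6, -1.2]
tcp_pos: [0.5558, -0.0058, 0.0482]
contact_force: [0.0, 0.5, -1.7]
tcp_pos: [0.5569, -0.0076, 0.042]
contact_force: [-0.5, 0.4, -0.7]
tcp_pos: [0.5566, -0.0078, 0.0392]
contact_force: [0.6, -1.6, -1.7]
```

```bash
python3 -m crank '[[[0,0,0.1],[0,0,0]],[[0,0,0],[0,0,0]]]'|sed -n '2p;4p'
python3 -m crank '[[[0,0,0.1],[0,0,0]],[[0,0,0],[0,0,0]]]'|sed -n '2p;4p'
```

```text
tcp_pos: [0.5568, -0.0079, 0.0389]
contact_force: [-2.1, 0.5, 6.1]
tcp_pos: [0.5568, -0.0078, 0.0388]
contact_force: [-5.9, 0.8, 17.8]
```

Touchdown. I'll ease off, release, retreat and check.

```bash
python3 -m crank '[[[0,0,-0.15],[0,0,0]],[[0,0,0],[0,0,0]]]'|sed -n '2p;4p'
python3 -m crank '[[[0,0,0],[0,0,0]],[[0,0,0],[0,0,0]],[[0,0,0],[0,0,0]],[[0,0,0],[0,0,0]],[[0,0,0],[0,0,0]]]' 8.54 |sed -n '4,6p'
python3 -m crank '[[[0,0,-2],[0,0,0]],[[0,0,-4],[0,0,0]],[[0,0,-4],[0,0,0]],[[0,0,-4],[0,0,0]],[[0,0,-4],[0,0,0]]]' >/dev/null
python3 -m crank '[[[0,0,0],[0,0,0]],[[0,0,0],[0,0,0]],[[0,0,0],[0,0,0]],[[0,0,0],[0,0,0]]]'
python3 - <<'E'
from h import *
p,d,P,m=grab("wrist"); save(p,"final")
Q=P[:,:].reshape(-1,3); Q=Q[np.isfinite(Q).all(1)]; Q=Q[(abs(Q[:,0]-.557)<.07)&(abs(Q[:,1]+.01)<.07)]
for a,b in((.058,.072),(.09,.11),(.013,.025)):
    A=Q[(Q[:,2]>a)&(Q[:,2]<b)]; print(len(A),cv2.minAreaRect((A[:,:2]*1000).astype(np.float32)),np.median(A[:,2]))
E
```

```text
tcp_pos: [0.5569, -0.0079, 0.039]
contact_force: [-0.0, -0.3, -0.9]
contact_force: [-0.0, -0.2, 0.0]
grip_width: 0.0852
gripper_force: 0.0
clock: 33.85
tcp_pos: [0.5558, -0.0078, 0.2174]
orientation: [-2.216, -2.225, 0.003]
contact_force: [-0.1, -0.2, -0.4]
grip_width: 0.0853
gripper_force: 0.0
1909 ((556.6304931640625, -7.613151550292969), (35.722984313964844, 49.969139099121094), 89.89075469970703) 0.06552540247772715
457 ((556.7237548828125, -7.836875915527344), (8.193000793457031, 35.00294876098633), 89.46501159667969) 0.0989221042593672
1220 ((557.0010375976562, -10.004020690917969), (139.9922637939453, 139.98037719726562), 89.99414825439453) 0.017024823270232664
```

View pics/final.png

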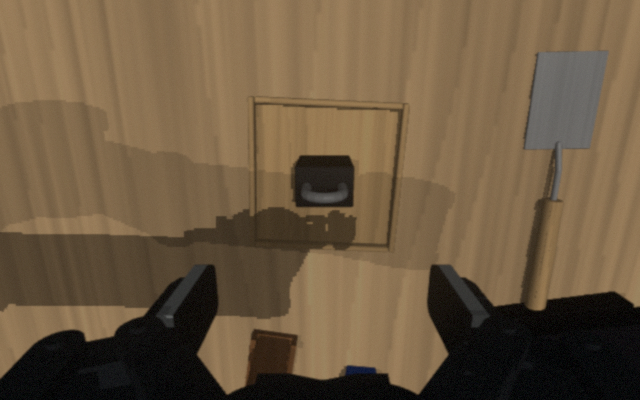

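The block stands upright near the centre of the tray, at (325,180) in the picture.

```bash
python3 -c "
from bench import r
print(r.hand_in())"
```

```text
the job is handed in; nothing more can be done
None
```

The mould was stood down clear of the rack, hung on the spring scale, where it shifted only about 1 mm on release and hung still for about 2 s, then lifted off and stood upright near the tray's centre; I handed the job in at about 34 s of the 72 s, and no verdict was shown.

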